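Screw the filler plug home on a drinks urn

ROBOT

A 6-joint arm with a two-finger parallel gripper is mounted at the origin on the work surface. World frame = base frame: x ahead of the robot, y to its left, z up, the work surface at z = 0. Lengths are in m, angles in rad, forces in N, time in s.
With the tool pointing down it reaches from about 0.35 to 0.925 m from the base axis. Payload 6.4 kg.
Tool frame: the origin (TCP) lies on the front face of the gripper's body, between the roots of the fingers; the fingertips stand 97 mm ahead of it and the grasp point (between the pads) lies 78 mm ahead of it; z points along the fingers, y is the direction in which the jaws open and shut (so a half turn about z gives the same grasp; the last joint's range is limited). The gripper opens to 94 mm and grips with 3 to 60 N. Pads are 16 mm wide; open, the fingers measure 119 mm over their backs; the gripper's body (75 mm by 177 mm) begins 78 mm behind the grasp point.
Start: joints at [-1.428, 0.245, 1.558, -0, 1.339, -0.174], TCP at [0.202, -0.618, 0.303] pointing down, gripper open.
Joint ranges: [-3.13, 3.13], [-1.02, 2.26], [0.13, 2.54], [-0.95, 4.09], [0.21, 2.88], [-2.74, 2.74]. Speed limits (rad/s): [2.57, 2.57, 3.14, 3.14, 3.14, 3.14].

INTERFACE

Orientations are given as a unit quaternion [w, x, y, z].
In Python, from rig import r gives the robot as it stands. The module is installed in compiled form; this text tells all that it offers.
- The arm moves only by the shell command python3 -m pendant 'ROWS'. ROWS is JSON, a list of rows, each a list of 7 numbers: the turn, a rotation vector about the tool's x, y, z in degrees, then the shift along the tool's x, y, z in mm, then the finger opening in mm, from 0 to 94. In form: [[rx, ry, rz, tx, ty, tz, fingers], ...]. A call has exactly 8 rows; each row shifts and turns the commanded pose from where the row before left it, along the tool's axes as they then stand; what a row does not reach is not made up. A row lasts 1/8 s, in which the tool goes at most 62.5 mm and 10.7 degrees, less where a joint would pass 70% of its speed; a pose out of reach is approached as far as the arm can. A call is refused whole if a number of a shift passes 62.5 or a number of a turn 10.7, either way. A call with a gripper value outside its range is refused whole. The fingers move at their own pace and stop on an object; the grip force is fixed at half the most. Time passes only in rows, so rows that do not move let the fingers close, or fill a call up. It gives the time, the measured TCP pose, the force and the opening at its end, in the units of the state.
- r.get_state(): the state, without advancing time (a new reading comes with each control period).
- r.get_image(name): name is "scene" or "top" or "wrist"; returns a dict with "color" (400x640x3 uint8, red, green, blue), "depth" (400x640 float32, m along the optical axis (not along the pixel's ray), 0 where there is no reading), "vfov" (degrees; the focal length in pixels is half the picture's height over the tangent of half this angle, whatever the lens; pixels are square), "cx", "cy" (the principal point, pixels), "k1" (the pictures are not rectified: a ray, as slopes to the right and down, at radius r is drawn at 1 + k1 r^2 times it, then the intrinsics apply), "cam_to_world" (4x4, takes a point from camera to world coordinates); the wrist camera has in their place "hand_eye" (4x4, takes a point from camera to tool coordinates, whose origin is the TCP and whose axes are the flange's). Camera axes: x right, y down, z forward; pixel columns grow to the right and rows downward; lengths in m; the calibration is good to about 2 mm. A picture is of the moment at which its call begins: read the wrist's pose just before it.
- r.finish_job(): hands the job in, once; it reports no verdict.
The state is a dict: "time_s": time; "qpos": joint angles; "dq": joint speeds; "tau": joint torques, N m; "tcp_pos": TCP position; "eef_rot": TCP orientation; "ft_force": force on the tool from outside, world axes, zero at the start; "moment": the same for the moment, N m; "gripper_width": opening from 0.0 (shut) to 1.0 (fully open).
Only numpy, scipy, OpenCV 4.12 (cv2) and the standard library are available. Lean on these libraries where they do the work, as an engineer would, in place of code of your own. Each camera call takes 0.05 s, during which the arm holds its last target.

TASK

Take the steel screw plug with the red bar grip off the chopping board and close the drinks urn with it: set it upright in the filler neck, back it off anticlockwise under light pressure until you feel it drop into the thread start, then screw it clockwise until it is fully home with its black flange down on the neck's rim, and let go. Be gentle, do not force or cross the thread, and leave the other things on the table where they are.

Things in the scene. Friction and masses are not known exactly. Their poses are not given: they have to be found in the camera images.
- plug: Loose screw plug, 0.2 kg, standing upright on the board. Origin: centre of its foot; z up along its axis, x along its bar grip. Steel shank 40 mm diameter, its foot tapered to 33 mm over the lowest 6 mm; black flange 66 mm diameter, 27.4 to 33.4 mm above the origin; the red bar grip on top of it.
- grip (a point): Middle of the plug's red bar grip, 50.4 mm above the plug's origin. The bar is 46 mm long (along x), 16 mm thick (along y) and 34 mm high, standing on the flange.
- pins (a point): Point on the plug's axis at the height of its thread pins, 10.5 mm above its origin. Four round radial pins, 5 mm thick, stand out of the shank along +x, +y, -x and -y to a radius of 26.5 mm.
- urn: Squat stainless drinks urn, fixed, 180 mm diameter, top at 95 mm; origin at the centre of its underside, z up. A steel filler neck, 70 mm outside, stands in the middle of the top, to 129 mm. Side handles (to 113 mm from the axis, 55 mm high), small black tap on the -x side. Its yaw says nothing about where the threads start.
- rim (a point): Centre of the neck's mouth at rim height, 129 mm above the table, z up; mouth 57 mm wide. Height of the plug's origin from this point: -14 mm with its pins resting on the thread ledges (-9.5 mm if on their ridges), -20 to -23 mm once dropped into the thread start, -27.4 mm fully home with the flange on the rim.
- ledges (a point): Point on the neck's axis 6 mm below the rim: the flat top of four equal thread ledges (bore 43 mm), with a 34 degree gap each quarter turn. Where the gaps lie differs each time and is not measured. A blunt 4.5 mm ridge at each ledge's clockwise end jams a plug turned clockwise on top; turned anticlockwise (from above) by at most 80 degrees, its pins drop in the gaps.
- groove (a point): Point on the neck's axis 20 mm below the rim, the bottom of the thread. From the gaps the thread falls 8 mm per quarter turn clockwise, with about 1.8 mm of vertical play, and ends at a hard stop after 50 to 80 degrees of turn, where the flange meets the rim. It holds by friction, no spring. Ease off when the stop is felt.
- board: Brown wooden chopping board, fixed, 240 (x) by 200 (y) by 12 mm; origin at the centre of its underside.
- bowl: Bystander: loose steel bowl, 170 mm diameter, 70 mm high; origin under its centre.
- mug: Bystander: loose blue mug, 80 mm diameter, 90 mm high; origin under its centre.
- jar: Bystander: loose glass jar, 68 mm diameter, 110 mm high; origin under its centre.
- pencil: Bystander: loose yellow pencil, 144 mm long along x, 8 mm thick; origin under its middle.
- spoon: Bystander: loose spoon 180 mm long along x, lying on the board beside the plug (about 80 mm from the board's middle on its +y side).
- spatula: Bystander: loose spatula 240 mm long along x, lying on the table.
Mind the look-alikes: they are no part of the job. What is meant by the plug is not green or purple, and is the larger of those in its own colour.

How it is judged:
On the way, in this order (a step that is already met when the one before it is completed fails the run):
1. the plug is lifted clear of the board (height (world z) of plug above 0.05 m), for 0.1 s.
2. the plug, upright in the neck, has dropped into the thread start (z of plug in the frame of rim below -0.0175 m and horizontal distance between plug and rim below 0.004 m and angle between plug's own z axis and vertical below 0.1 rad), for 0.1 s.
At the end, for the whole second after the job is handed in: The plug is screwed home in the urn's neck: its flange within 1.5 mm of the rim, centred within 4 mm, upright within 0.05 rad, at rest and let go (z of plug in the frame of rim below -0.0259 m and horizontal distance between plug and rim below 0.004 m and angle between plug's own z axis and vertical below 0.05 rad and linear speed of plug below 0.02 m/s); the robot touches nothing.
It fails at once if the plug is forced against the urn with more than 60 N (contact force between plug and urn above 60 N).
It fails at once if a bystander is moved by more than 30 mm (distance of any of bowl, mug, jar, pencil, spoon, spatula from where it was at the start of the episode above 0.03 m).
It also fails if it takes over 54 s, if anything falls off the work surface, if the arm or the gripper's body presses on something with over 40 N, if the wrist force passes 120 N, or if a joint passes its speed limit or range.

## Working session

There is one attempt and no reset: what is moved stays moved. The work goes in short steps, Python scripts to look and compute and a shell command to move; the robot and the scene stay as the last step left them, time stands still between calls to the robot, and variables do not carry over. Pictures are saved under pics/ and viewed, and the job is handed in when it is done.

```bash
mkdir -p pics
cat > h.py <<'E'
import numpy as np, cv2
from rig import r
def save(name,fn):
    s=r.get_state(); im=r.get_image(name); cv2.imwrite(f'pics/{fn}.png',im['color'][:,:,::-1]); 
    np.savez(f'pics/{fn}.npz',**{k:v for k,v in im.items()},tcp=s['tcp_pos'],q=s['eef_rot']); return s,im
E
python3 - <<'E'
from h import *
s,a=save('scene','s1'); _,b=save('top','t1')
print(s)
for i in (a,b): print({k:i[k] for k in i if k not in('color','depth')})
E
```

```text
{'time_s': 0.0, 'qpos': array([-1.42810554e+00,  2.45811642e-01,  1.55897492e+00,  1.21106613e-05,
        1.33873287e+00, -1.74100609e-01]), 'dq': array([-0.00014592, -0.00087412,  0.00073642,  0.00117836,  0.00016127,
       -0.00231437]), 'tau': array([ 3.80766751e-04, -4.15840852e+01, -3.14596510e+01,  6.85678446e-02,
        3.32947285e-02, -1.44481432e-04]), 'tcp_pos': array([ 0.20243528, -0.61723912,  0.30156777]), 'eef_rot': array([-9.63178132e-04,  9.87481370e-01,  1.57732735e-01,  2.10202661e-05]), 'ft_force': array([0.13930618, 0.19774959, 0.36603068]), 'moment': array([ 0.01513485,  0.02247192, -0.00322758]), 'gripper_width': 1.0000900270531328}
{'vfov': 54.34501844070199, 'cx': 312.72756689104614, 'cy': 202.13337788599551, 'k1': -0.07053389716222887, 'cam_to_world': array([[-0.36145267,  0.56152157, -0.74434232,  1.32717475],
       [ 0.93232719,  0.20836627, -0.2955495 ,  0.32282052],
       [-0.01086159, -0.80079774, -0.59883638,  0.74786837],
       [ 0.        ,  0.        ,  0.        ,  1.        ]])}
{'vfov': 56.16579973148865, 'cx': 326.58324653625385, 'cy': 199.35807228511874, 'k1': -0.0403578063473702, 'cam_to_world': array([[-2.25374646e-02, -9.94095138e-01,  1.06145749e-01,
         4.56549034e-01],
       [-9.99552347e-01,  2.44953839e-02,  1.71779501e-02,
         9.13117613e-04],
       [-1.96765976e-02, -1.05711085e-01, -9.94202192e-01,
         9.78837769e-01],
       [ 0.00000000e+00,  0.00000000e+00,  0.00000000e+00,
         1.00000000e+00]])}
```

View pics/s1.png

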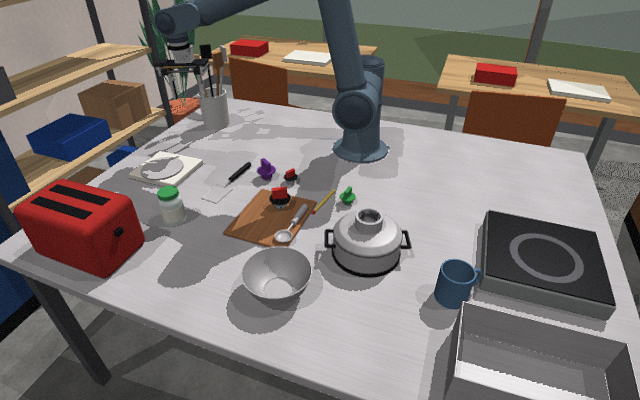

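View pics/t1.png

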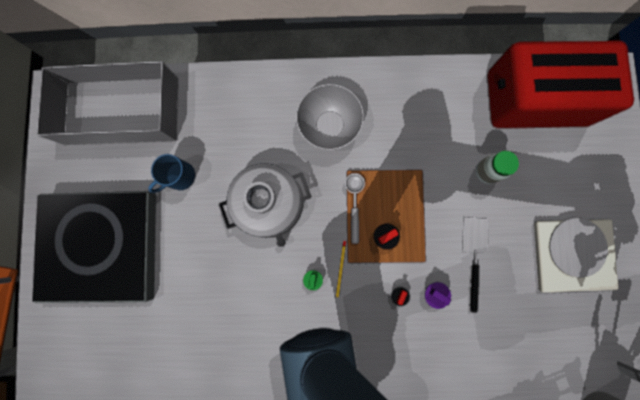

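The top view shows the wanted plug on the board at about (386,236) with its red bar tilted. The urn neck is at about (260,198). The small red look-alike is at (401,297), off the board.

```bash
cat >> h.py <<'E'
from scipy.spatial.transform import Rotation as R
def load(fn): return dict(np.load(f'pics/{fn}.npz'))
def c2w(im):
    if 'hand_eye' in im:
        T=np.eye(4); q=im['q']; T[:3,:3]=R.from_quat([q[1],q[2],q[3],q[0]]).as_matrix(); T[:3,3]=im['tcp']
        return T@im['hand_eye']
    return im['cam_to_world']
def K(im):
    f=200/np.tan(np.radians(float(im['vfov']))/2); return np.array([[f,0,im['cx']],[0,f,im['cy']],[0,0,1.]],float)
def rays(im,uv):
    uv=np.asarray(uv,float).reshape(-1,1,2)
    p=cv2.undistortPointsIter(uv,K(im),np.array([float(im['k1']),0,0,0]),None,None,(3,40,1e-10)).reshape(-1,2)
    d=np.c_[p,np.ones(len(p))]; T=c2w(im)
    return T[:3,3],d@T[:3,:3].T
def onplane(im,uv,z):
    o,d=rays(im,uv); return o+d*((z-o[2])/d[:,2])[:,None]
def depthpts(im,uv):
    o,d=rays(im,uv); uv=np.asarray(uv).round().astype(int); return o+d*im['depth'][uv[:,1],uv[:,0]][:,None]
def red(im):
    h=cv2.cvtColor(im['color'],cv2.COLOR_RGB2HSV); return (((h[...,0]<8)|(h[...,0]>172))&(h[...,1]>150)&(h[...,2]>90)).astype(np.uint8)
def redrects(im,amin=20):
    n,l,st,c=cv2.connectedComponentsWithStats(red(im)); out=[]
    for i in range(1,n):
        if st[i,4]>=amin:
            ys,xs=np.nonzero(l==i); out.append((st[i],np.c_[xs,ys]))
    return out
E
python3 - <<'E'
from h import *
im=load('t1')
for st,p in redrects(im,15):
    if st[4]>1500: continue
    w=onplane(im,p,0.0794)[:,:2]; print(st,w.mean(0)); 
    e=np.linalg.eigh(np.cov(w.T)); print('ang',np.degrees(np.arctan2(*e[1][::-1,1])), depthpts(im,p)[:,2].max())
print('neck',onplane(im,[[260.5,198]],0.129))
# neck by depth
ys,xs=np.mgrid[170:230,230:290]; uv=np.c_[xs.ravel(),ys.ravel()]; P=depthpts(im,uv); m=(P[:,2]>.118)&(P[:,2]<.14)
Q=P[m]; c,rad=cv2.minEnclosingCircle(Q[:,:2].astype(np.float32)); print(c,rad,len(Q),np.median(Q[:,2]))
im=load('s1')
ys,xs=np.mgrid[190:290,310:420]; uv=np.c_[xs.ravel(),ys.ravel()]; P=depthpts(im,uv); m=(P[:,2]>.122)&(P[:,2]<.136)
Q=P[m]; c,rad=cv2.minEnclosingCircle(Q[:,:2].astype(np.float32)); print(c,rad,len(Q),np.median(Q[:,2]))
for st,p in redrects(im,15):
    if st[4]<1500 and st[1]>150: w=onplane(im,p,0.07)[:,:2]; print(st,w.mean(0))
E
```

```text
[380 229  18  14 129] [ 0.4616104  -0.13024441]
ang 120.65965015527775 0.9788377686625271
[398 291   9  14  76] [ 0.31602732 -0.15536652]
ang 154.2342589054279 0.053415235921367654
neck [[0.55414362 0.16698668 0.129     ]]
(0.5572823286056519, 0.17248494923114777) 0.03571132943034172 448 0.12840280104639634
(0.5595592856407166, 0.17049062252044678) 0.037078727036714554 219 0.12562024106196767
[286 169   8   9  29] [ 0.36130448 -0.14284965]
[272 187  15  12 158] [ 0.47433012 -0.12418411]
```

```bash
python3 - <<'E'
from h import *
s,a=save('wrist','w0')
print({k:a[k] for k in a if k not in('color','depth')})
E
python3 -m pendant '[[0,0,-8,40,-38,0,94],[0,0,-8,35,-44,0,94],[0,0,-8,28,-48,0,94],[0,0,-8,21,-51,0,94],[0,0,-8,14,-53,0,94],[0,0,-8,6,-54,0,94],[0,0,-8,-1,-55,0,94],[0,0,-8,-9,-54,0,94]]'
```

```text
{'vfov': 71.18579274124797, 'cx': 316.5180168699436, 'cy': 200.03784452052105, 'k1': 0.0022953036176588133, 'hand_eye': array([[ 3.11411272e-04, -9.61951561e-01, -2.73219870e-01,
         7.94551340e-02],
       [ 9.99999882e-01,  1.97922973e-04,  4.42936023e-04,
         6.67382611e-04],
       [-3.72006510e-04, -2.73219976e-01,  9.61951509e-01,
        -8.17574195e-02],
       [ 0.00000000e+00,  0.00000000e+00,  0.00000000e+00,
         1.00000000e+00]])}
time_s: 1.15
tcp_pos: [0.0497, -0.3028, 0.3027]
eef_rot: [0.0, 0.763, 0.647, -0.001]
ft_force: [-0.6, -0.6, 0.3]
gripper_width: 0.998
```

View pics/w0.png

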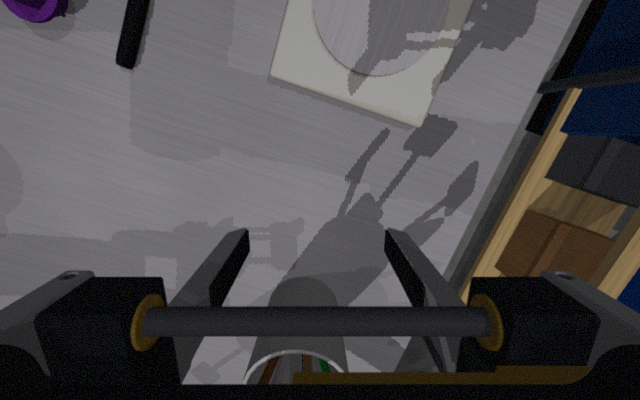

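The wrist camera looks forward-down over the fingers, which enter at about rows 230–320. Next I move over the plug.

```bash
python3 -m pendant '[[0,0,0,30,47,0,94],[0,0,0,30,47,0,94],[0,0,0,30,47,0,94],[0,0,0,30,47,0,94],[0,0,0,30,47,0,94],[0,0,0,30,47,0,94],[0,0,0,30,47,0,94],[0,0,0,28,47,0,94]]'
python3 - <<'E'
from h import *
s,im=save('wrist','w1'); print(s['tcp_pos'],s['dq'].round(3),s['qpos'].round(2))
E
```

```text
time_s: 2.15
tcp_pos: [0.4629, -0.1313, 0.3028]
eef_rot: [0.0, 0.764, 0.645, -0.0]
ft_force: [-0.4, -0.6, -0.6]
gripper_width: 1.001
[ 0.46288444 -0.13132989  0.3027745 ] [ 0.776  0.933 -0.785 -0.004 -0.165  0.779] [-0.51 -0.16  1.98 -0.    1.33 -0.34]
```

View pics/w1.png

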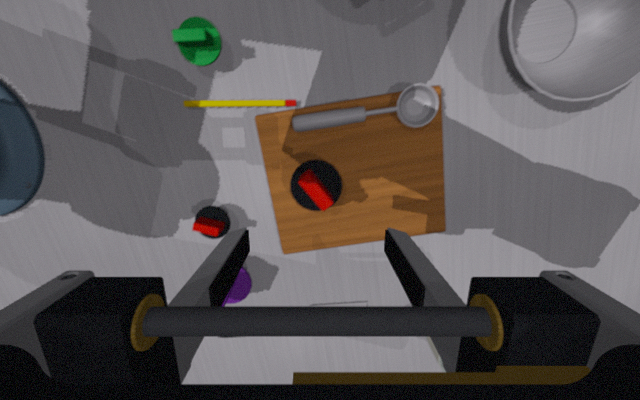

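The plug sits at about (316,186), with the flange as a black disc and the bar slanted. The arm was still moving, so I turn to line up, settle, and measure again.

```bash
python3 -m pendant '[[0,0,-10,0,0,0,60],[0,0,-10,0,0,0,60],[0,0,-10,0,0,0,60],[0,0,-10,0,0,10,60],[0,0,0,0,0,10,60],[0,0,0,0,0,0,60],[0,0,0,0,0,0,60],[0,0,0,0,0,0,60]]'
cat >> h.py <<'E'
def plugmeas(im,zt,roi=None):
    # red bar: top face outline at height zt
    best=max((x for x in redrects(im,60) if x[0][1]<330),key=lambda x:x[0][4]); return best
E
python3 - <<'E'
from h import *
s,im=save('wrist','w2'); print(s['tcp_pos'],s['eef_rot'],s['dq'].round(3))
im=load('w2')
for st,p in redrects(im,60):
    w=onplane(im,p,0.0794)[:,:2]; print(st,w.mean(0))
    e=np.linalg.eigh(np.cov(w.T)); print('ang',np.degrees(np.arctan2(*e[1][::-1,1]))%180)
E
```

```text
time_s: 3.2
tcp_pos: [0.4614, -0.1328, 0.2834]
eef_rot: [0.0, 0.498, 0.867, 0.0]
ft_force: [0.5, -0.2, -0.9]
gripper_width: 0.641
[ 0.46136964 -0.13281915  0.2833907 ] [3.66696686e-04 4.98066880e-01 8.67138541e-01 9.90789369e-06] [ 0.001  0.     0.001 -0.001 -0.003 -0.003]
[344  97  11  12  71] [ 0.44048246 -0.03453471]
ang 171.7512098930449
[175 133  26  30 323] [ 0.32213588 -0.15322487]
ang 154.34086812615692
[310 175  15  42 619] [ 0.46025424 -0.13030985]
ang 120.34485120899585
```

View pics/w2.png

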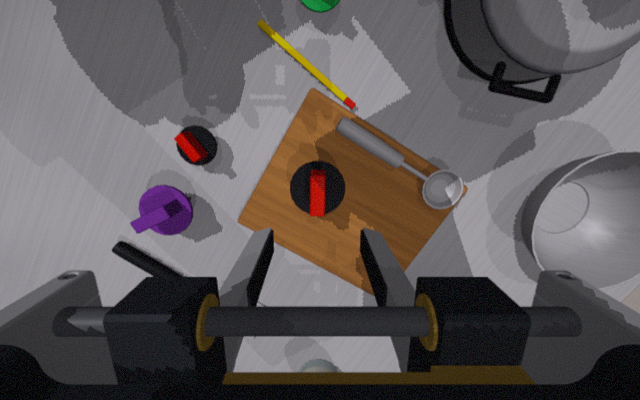

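Run:
```python
from h import *
im=load('w2'); c=im['color'].astype(int)
m=((c.max(2)<45)|(red(im)>0)).astype(np.uint8); roi=np.zeros_like(m); roi[150:225,280:355]=1; m&=roi
n,l,st,ce=cv2.connectedComponentsWithStats(m); i=1+st[1:,4].argmax(); print(st[i])
cnt=max(cv2.findContours((l==i).astype(np.uint8),0,1)[0],key=cv2.contourArea)[:,0,:]
w=onplane(im,cnt,0.0454)[:,:2]
cc,rad=cv2.minEnclosingCircle(w.astype(np.float32)); print(cc,rad)
A=np.c_[2*w,np.ones(len(w))]; x=np.linalg.lstsq(A,(w**2).sum(1),rcond=None)[0]; print(x[:2],np.sqrt(x[2]+x[0]**2+x[1]**2))
# bright red top
h=cv2.cvtColor(im['color'],cv2.COLOR_RGB2HSV)
print(im['color'][175:218:3,317])
print(depthpts(im,[[317,v] for v in range(172,222,4)]).round(4))
big=cv2.resize(im['color'][140:240,260:380,::-1],None,fx=5,fy=5,interpolation=0); cv2.imwrite('pics/w2z.png',big)
```

```text
[ 291  161   54   56 2196]
(0.46222737431526184, -0.13103275001049042) 0.033705104142427444
[ 0.46097013 -0.12990776] 0.031211667686103114
[[103  16   0]
 [134  22  11]
 [132  14   8]
 [184  27  19]
 [184  32  14]
 [184  23  23]
 [184  20  16]
 [185  25  10]
 [184  25  20]
 [182  26   6]
 [184  28  14]
 [182  20   0]
 [183  29  12]
 [184  22  19]
 [117  78  34]]
[[ 0.4494 -0.1117  0.0597]
 [ 0.4497 -0.1123  0.0795]
 [ 0.4518 -0.116   0.0794]
 [ 0.454  -0.1198  0.0789]
 [ 0.4559 -0.123   0.0811]
 [ 0.4584 -0.1273  0.0787]
 [ 0.4606 -0.1309  0.0793]
 [ 0.4628 -0.1347  0.0794]
 [ 0.4651 -0.1386  0.079 ]
 [ 0.467  -0.1419  0.0812]
 [ 0.4695 -0.1462  0.0798]
 [ 0.4718 -0.1502  0.0793]
 [ 0.4868 -0.1755  0.0115]]
```

View pics/w2z.png

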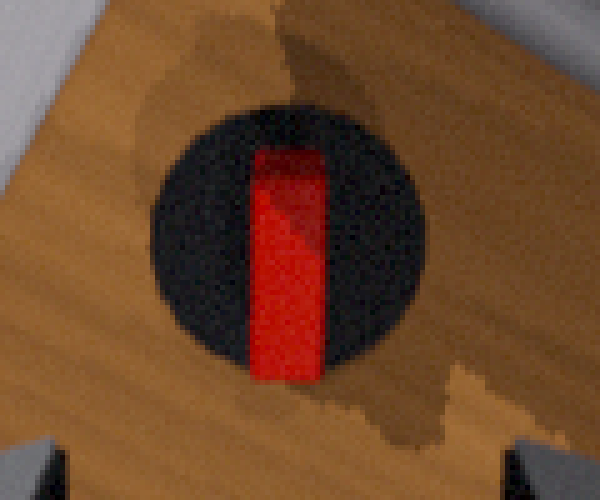

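The bar's top face spans u 310–324 and v 176–216. That puts the plug at about (0.461, −0.131), already aligned with the jaws.

```bash
python3 -m pendant '[[0,0,0,1.8,0.6,20,60],[0,0,0,0,0,24,50],[0,0,0,0,0,24,50],[0,0,0,0,0,24,50],[0,0,0,0,0,20,50],[0,0,0,0,0,14,50],[0,0,0,0,0,10,50],[0,0,0,0,0,0,50]]'
python3 - <<'E'
from h import *
s,im=save('wrist','w3'); print(s['tcp_pos'],s['eef_rot'],s['dq'].round(3),s['ft_force'])
E
```

```text
time_s: 4.25
tcp_pos: [0.4606, -0.1308, 0.1466]
eef_rot: [-0.0, 0.498, 0.867, 0.0]
ft_force: [-0.6, -0.0, 0.5]
gripper_width: 0.532
[ 0.46064894 -0.13077048  0.1465713 ] [-4.91446497e-04  4.97796969e-01  8.67293454e-01  4.74251127e-06] [ 0.002 -0.017 -0.014  0.     0.005  0.002] [-0.58741673 -0.02516259  0.49221162]
```

View pics/w3.png

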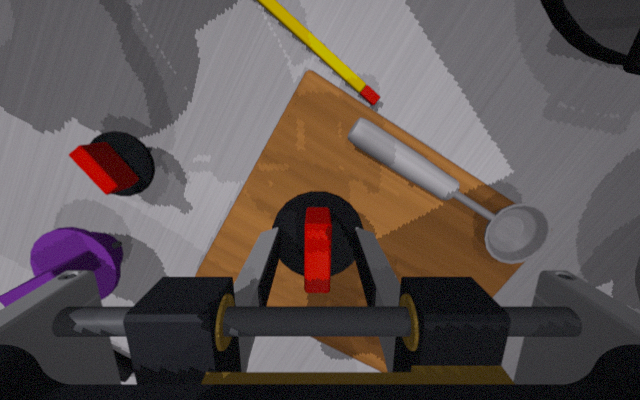

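The bar (u≈317, v 207–292) is centred between the pads. Closing now.

```bash
python3 -m pendant '[[0,0,0,0,0,0,10],[0,0,0,0,0,0,10],[0,0,0,0,0,0,10],[0,0,0,0,0,0,10],[0,0,0,0,0,0,10],[0,0,0,0,0,0,10],[0,0,0,0,0,-5,10],[0,0,0,0,0,-10,10]]'
python3 -m pendant '[[0,0,0,0,0,-20,10],[0,0,0,0,0,-30,10],[0,0,0,0,0,-30,10],[0,0,0,0,0,-30,10],[0,0,0,0,0,-10,10],[0,0,0,0,0,0,10],[0,0,0,0,0,0,10],[0,0,0,0,0,0,10]]'
python3 - <<'E'
from h import *
s,im=save('wrist','w4'); print(s['tcp_pos'],s['eef_rot'],s['dq'].round(3),s['ft_force'],s['moment'])
E
```

```text
time_s: 5.3
tcp_pos: [0.4602, -0.1305, 0.1616]
eef_rot: [-0.001, 0.498, 0.867, -0.0]
ft_force: [-0.3, -0.7, -3.0]
gripper_width: 0.169
time_s: 6.3
tcp_pos: [0.4603, -0.1306, 0.2806]
eef_rot: [-0.001, 0.498, 0.867, -0.0]
ft_force: [0.4, -0.2, -2.4]
gripper_width: 0.17
[ 0.46033782 -0.13061556  0.28061505] [-1.25672063e-03  4.97770741e-01  8.67307737e-01 -9.51195829e-06] [-0.    -0.004 -0.005 -0.     0.001 -0.   ] [ 0.41818073 -0.15457769 -2.36116475] [ 0.01285244 -0.10177909 -0.0326616 ]
```

View pics/w4.png

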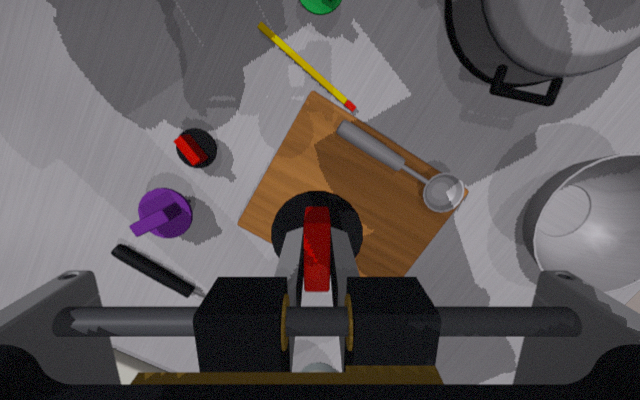

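Held and lifted (opening 0.17 ≈ 16 mm, weight about 2.4–3 N). Next I go toward the urn, keeping the same orientation, so the camera looks straight onto the neck.

```bash
python3 -m pendant '[[0,0,0,16,29,-10,10],[0,0,0,25,44,-10,10],[0,0,0,25,44,0,10],[0,0,0,25,44,0,10],[0,0,0,25,44,0,10],[0,0,0,16,31,0,10],[0,0,0,0,0,0,10],[0,0,0,0,0,0,10]]'
python3 - <<'E'
from h import *
s,im=save('wrist','w5'); print(s['tcp_pos'],s['eef_rot'],s['dq'].round(3),s['ft_force'],s['moment'])
E
```

```text
time_s: 7.35
tcp_pos: [0.5976, 0.1017, 0.3012]
eef_rot: [-0.001, 0.498, 0.867, -0.001]
ft_force: [-0.4, 0.2, -2.3]
gripper_width: 0.166
[0.59759856 0.10170738 0.30123286] [-5.59698934e-04  4.97820434e-01  8.67279775e-01 -5.42577754e-04] [-0.016 -0.014  0.007  0.002  0.     0.002] [-0.41906358  0.19828537 -2.32005122] [-0.04416965 -0.14071028 -0.00501234]
```

View pics/w5.png

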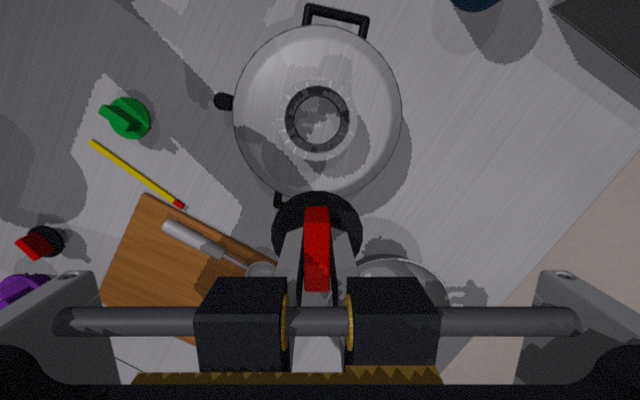

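Run:
```python
from h import *
im=load('w5')
big=cv2.resize(im['color'][70:170,260:380,::-1],None,fx=5,fy=5,interpolation=0); cv2.imwrite('pics/w5z.png',big)
big=cv2.resize(im['color'][185:300,260:380,::-1],None,fx=5,fy=5,interpolation=0); cv2.imwrite('pics/w5p.png',big)
ys,xs=np.mgrid[70:170,265:375]; uv=np.c_[xs.ravel(),ys.ravel()]; P=depthpts(im,uv)
m=(abs(P[:,2]-.129)<.006); Q=P[m]; print(m.sum(),np.median(Q[:,2]))
c,rd=cv2.minEnclosingCircle(Q[:,:2].astype(np.float32)); print('minenc',c,rd,'mean',Q.mean(0),np.median(Q,0))
rr=np.hypot(*(Q[:,:2]-c).T); print(np.percentile(rr,[0,2,10,50,90,98,100]))
d=im['depth'][70:170,265:375]; 
M=m.reshape(100,110).astype(np.uint8)*255; cv2.imwrite('pics/w5m.png',cv2.resize(M,None,fx=4,fy=4,interpolation=0))
for name,mode in(('out',0),):
    cnts,h=cv2.findContours(cv2.morphologyEx(M,cv2.MORPH_CLOSE,np.ones((3,3))),cv2.RETR_CCOMP,1)
    for k,ct in enumerate(cnts):
        if len(ct)>30:
            q=ct[:,0,:]+[265,70]; w=onplane(im,q,.129)[:,:2]
            A=np.c_[2*w,np.ones(len(w))]; x=np.linalg.lstsq(A,(w**2).sum(1),rcond=None)[0]; print(k,h[0][k],x[:2],np.sqrt(x[2]+x[0]**2+x[1]**2))
```

```text
2467 0.12846777895841832
minenc (0.5572308897972107, 0.1701265275478363) 0.03596983477473259 mean [0.55644617 0.17143725 0.12779767] [0.55573289 0.17271675 0.12846778]
[0.02111518 0.0220824  0.02491701 0.03099045 0.03446374 0.03521793
 0.03586983]
0 [-1 -1  1 -1] [0.55719837 0.17007064] 0.034907190748042355
2 [-1  1 -1  0] [0.55721282 0.16991221] 0.02476692875925257
```

View pics/w5z.png

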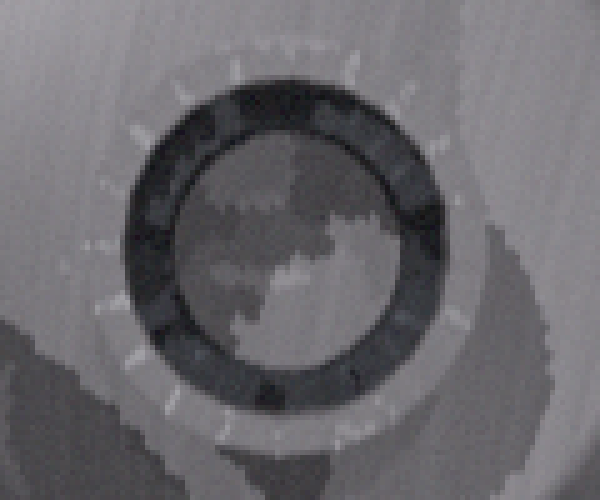

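View pics/w5p.png

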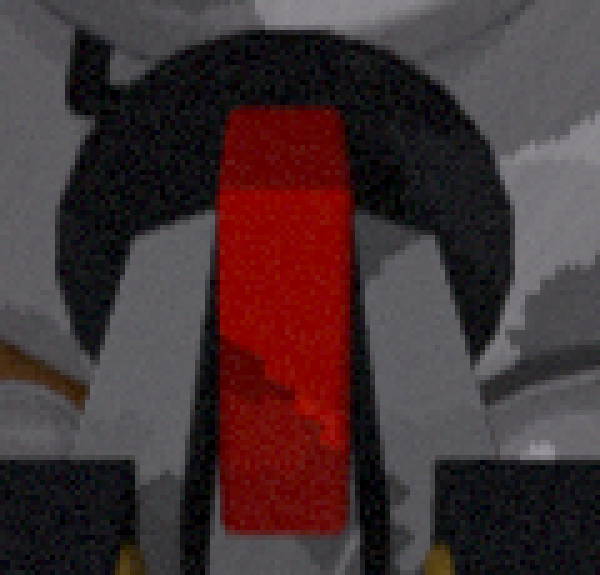

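View pics/w5m.png

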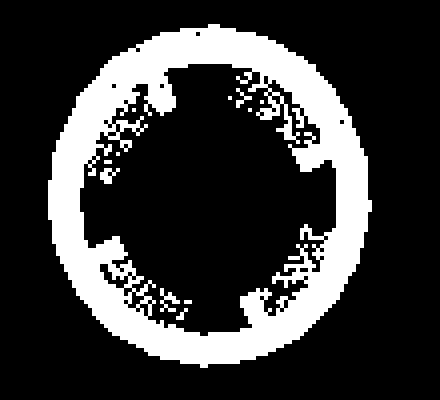

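The depth mask shows the four gaps almost exactly at image up, right, down and left of the neck, which is in line with the pins as held. The ridges lie on the anticlockwise side of each gap. I now measure the plug in the hand against the rim, both with the same camera.

```bash
cat >> h.py <<'E'
def toolplane(im,uv,zt):
    j=dict(im); q=j['q']; j['q']=np.array([1,0,0,0.]); j['tcp']=np.zeros(3)
    o,d=rays(j,uv); return (o+d*((zt-o[2])/d[:,2])[:,None])[:,:2]
def fitc(w):
    A=np.c_[2*w,np.ones(len(w))]; x=np.linalg.lstsq(A,(w**2).sum(1),rcond=None)[0]; return x[:2],np.sqrt(x[2]+x[0]**2+x[1]**2)
E
python3 - <<'E'
from h import *
im=load('w5'); c=im['color'].astype(int)
print('bar ends',toolplane(im,[[304,256],[330,256],[317.3,222.3],[317.3,291.7]],.0672)*1e3)
# flange arc: per column topmost dark px rows 188..225
pts=[]
for u in range(280,356):
    col=c[186:240,u].max(1)<45; 
    if 293<=0: pass
    idx=np.nonzero(col)[0]
    if len(idx): pts.append([u,186+idx[0]-.5])
pts=np.array(pts,float); 
w=toolplane(im,pts,.1012)
for _ in range(4):
    cc,rd=fitc(w); e=abs(np.hypot(*(w-cc).T)-rd); k=e<max(.0006,np.percentile(e,90)); w=w[k]
print('flange',cc*1e3,rd*1e3,len(w))
# fixed radius 33: 
from scipy.optimize import least_squares
s=least_squares(lambda x:np.hypot(*(w-x).T)-.033,cc,loss='soft_l1',f_scale=3e-4); print(s.x*1e3)
# rim in tool
T=np.eye(4); q=im['q']; Rm=R.from_quat([q[1],q[2],q[3],q[0]]).as_matrix()
for ctr in ([.5572,.1700,.129],):
    print('rim tool',Rm.T@(np.array(ctr)-im['tcp'])*1e3)
print('yaw x',np.degrees(np.arctan2(Rm[1,0],Rm[0,0])), 'tilt', Rm[:,2])
# gap angles
ys,xs=np.mgrid[70:170,265:375]; uv=np.c_[xs.ravel(),ys.ravel()]; P=depthpts(im,uv); Q=(P-[.5572,.1700,.129])@Rm
rr=np.hypot(Q[:,0],Q[:,1]); a=np.degrees(np.arctan2(Q[:,1],Q[:,0]))
m=(rr>.0225)&(rr<.0265)
b=(a[m]%90)//5; 
for k in range(18): 
    z=-Q[m][b==k][:,2]; print(k*5,len(z),np.median(z).round(4))
E
```

```text
bar ends [[  2.54242593  -7.74035401]
 [  2.54456458   7.5419754 ]
 [ 23.61769998   0.05435497]
 [-21.51581415   0.10285983]]
flange [ 1.07137545 -0.75982593] 32.757676243411574 67
[ 0.80574042 -0.80353702]
rim tool [ 79.2714727   -0.18270638 172.26747963]
yaw x 120.28815049786645 tilt [-1.51104372e-03 -3.83874292e-04 -9.99998785e-01]
0 41 -0.0147
5 41 -0.0148
10 43 -0.007
15 43 -0.0063
20 48 -0.0062
25 42 -0.0064
30 45 -0.006
35 44 -0.0059
40 48 -0.0061
45 38 -0.0061
50 49 -0.0063
55 44 -0.006
60 45 -0.0018
65 44 -0.0016
70 44 -0.0078
75 43 -0.013
80 46 -0.0137
85 41 -0.0138
```

Plug in hand at tool (1.0, −0.3) mm, rim at (79.3, −0.2) mm. The gap centre is about 3.5° anticlockwise of the present pin direction, with the ledge from +13° to +58° clockwise. I'll go over the neck turned 32° clockwise so the pins first rest on the ledges, then back off.

```bash
python3 -m pendant '[[0,0,0,15,0,0,10],[0,0,0,25,0,0,10],[0,0,0,25,-0.4,0,10],[0,0,0,13.4,0,0,10],[0,0,10.6,0,0,0,10],[0,0,10.6,0,0,0,10],[0,0,10.6,0,0,0,10],[0,0,0,0,0,0,10]]'
python3 - <<'E'
from h import *
s,a=save('scene','s2'); print(s['tcp_pos'],s['eef_rot'],s['dq'].round(3),s['ft_force'],s['moment'])
s,im=save('wrist','w6'); print(s['tcp_pos'],s['eef_rot'])
q=s['eef_rot']; Rm=R.from_quat([q[1],q[2],q[3],q[0]]).as_matrix(); print('yaw',np.degrees(np.arctan2(Rm[1,0],Rm[0,0])))
print('err xy (rim-plug) tool', (Rm.T@(np.array([.5572,.17,0])-s['tcp_pos']))[:2]*1e3-[1,-.3])
cv2.imwrite('pics/s2z.png',cv2.resize(a['color'][130:290,290:450,::-1],None,fx=3.5,fy=3.5))
E
```

```text
time_s: 8.4
tcp_pos: [0.5578, 0.1701, 0.3021]
eef_rot: [0.0, 0.715, 0.699, 0.0]
ft_force: [-0.0, -0.5, -3.4]
gripper_width: 0.171
[0.55778734 0.17005068 0.30210434] [8.62840319e-05 7.15461691e-01 6.98651957e-01 5.99944463e-05] [-0.     0.004 -0.001  0.001  0.    -0.051] [-3.13236230e-03 -4.62530390e-01 -3.37515513e+00] [-0.07688951 -0.05758259  0.07195284]
[0.55782853 0.16995451 0.30206434] [6.48532442e-05 7.15146682e-01 6.98974404e-01 3.82237921e-05]
yaw 88.68955643146083
err xy (rim-plug) tool [-0.95802912 -0.37356277]
```

View pics/s2z.png

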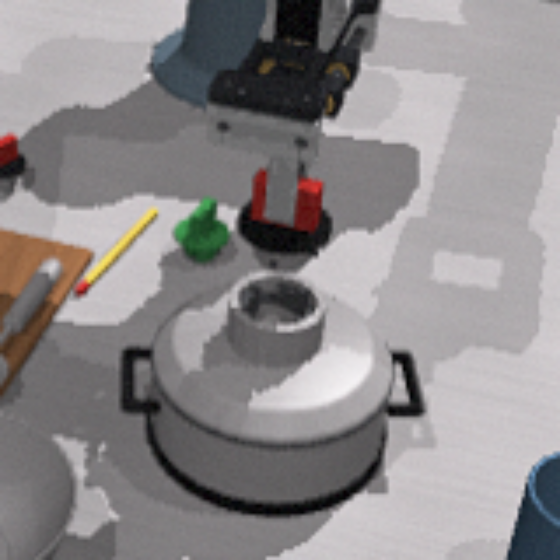

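View pics/w6.png

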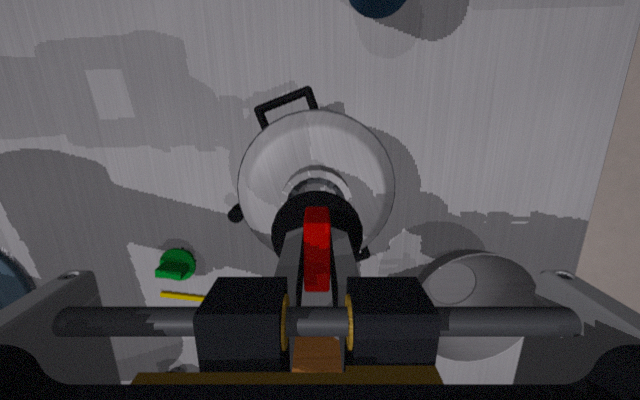

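In the scene view the plug hangs over the neck, whose mouth is at about (278,300) in the zoom. The pose reads 1 mm off in tool x and 0.4 mm in y, so I correct that and lower to just above the contact height.

```bash
python3 -m pendant '[[0,0,0,-1,-0.4,5,10],[0,0,0,0,0,12,10],[0,0,0,0,0,12,10],[0,0,0,0,0,8,10],[0,0,0,0,0,5,10],[0,0,0,0,0,2,10],[0,0,0,0,0,0,10],[0,0,0,0,0,0,10]]'
python3 - <<'E'
from h import *
s,a=save('scene','s3'); s,b=save('top','t3')
for k in range(1):
    print(s['tcp_pos'],s['eef_rot'],s['ft_force'],s['moment'])
q=s['eef_rot']; Rm=R.from_quat([q[1],q[2],q[3],q[0]]).as_matrix(); print('yaw',np.degrees(np.arctan2(Rm[1,0],Rm[0,0])))
print('err xy (rim-plug) tool', (Rm.T@(np.array([.5572,.17,0])-s['tcp_pos']))[:2]*1e3-[1,-.3])
cv2.imwrite('pics/s3z.png',cv2.resize(a['color'][150:250,320:430,::-1],None,fx=5,fy=5))
E
```

```text
time_s: 9.5
tcp_pos: [0.5579, 0.1687, 0.2584]
eef_rot: [0.0, 0.716, 0.698, 0.0]
ft_force: [0.6, -0.7, -1.8]
gripper_width: 0.168
[0.55787249 0.16868082 0.25841217] [2.47849679e-04 7.16323040e-01 6.97768687e-01 3.16700049e-04] [ 0.24167563  0.19467068 -2.48578141] [-0.05892312 -0.03620411 -0.03478164]
yaw 88.4965283344311
err xy (rim-plug) tool [ 0.27321677 -0.61283843]
```

View pics/s3z.png

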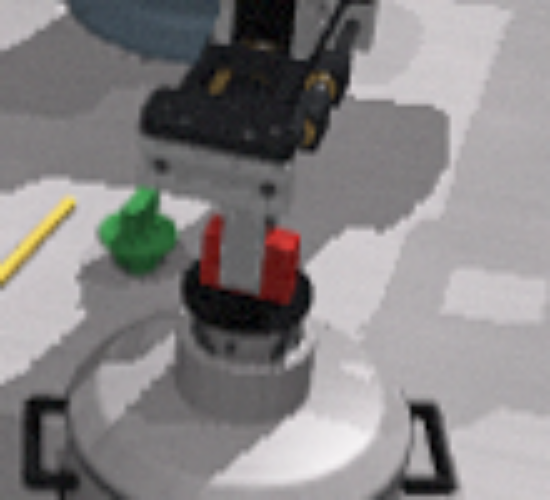

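```bash
python3 -m pendant '[[0,0,0,0,-0.4,1,10],[0,0,0,0,0,1,10],[0,0,0,0,0,1,10],[0,0,0,0,0,1,10],[0,0,0,0,0,1,10],[0,0,0,0,0,1,10],[0,0,0,0,0,1,10],[0,0,0,0,0,0.8,10]]'
python3 -c "
from rig import r
s=r.get_state();print(s['tcp_pos'],s['ft_force'],s['moment'])"
```

```text
time_s: 10.6
tcp_pos: [0.5573, 0.1687, 0.2501]
eef_rot: [-0.0, 0.716, 0.698, 0.0]
ft_force: [0.4, 0.2, -2.5]
gripper_width: 0.166
[0.55730153 0.16872851 0.25014209] [ 0.43016696  0.2177035  -2.54110358] [ 0.06323383 -0.08420979 -0.02708297]
```

No contact force yet and the pins are in the mouth. I ease down onto the ledges.

```bash
python3 -m pendant '[[0,0,0,0,0,0.3,10],[0,0,0,0,0,0.3,10],[0,0,0,0,0,0.3,10],[0,0,0,0,0,0.2,10],[0,0,0,0,0,0.2,10],[0,0,0,0,0,0,10],[0,0,0,0,0,0,10],[0,0,0,0,0,0,10]]'
python3 -c "
from rig import r
s=r.get_state();print(s['tcp_pos'],s['ft_force'],s['moment'])"
```

```text
time_s: 11.6
tcp_pos: [0.5574, 0.1688, 0.2498]
eef_rot: [0.0, 0.716, 0.698, 0.0]
ft_force: [-3.5, 0.6, 5.0]
gripper_width: 0.167
[0.55739774 0.16876462 0.24983417] [-3.47163437  0.64644739  5.02018811] [0.08451363 0.7417646  0.02811508]
```

Contact at foot height −13.8 mm from the rim, which matches pins on the ledges, with about 7 N. Now backing off anticlockwise.

```bash
python3 -m pendant '[[0,0,-4,0,0.07,0,10],[0,0,-4,0,0.07,0,10],[0,0,-4,0,0.07,0,10],[0,0,-4,0,0.07,0,10],[0,0,-4,0,0.07,0,10],[0,0,-4,0,0.07,0,10],[0,0,0,0,0,0,10],[0,0,0,0,0,0,10]]'
python3 -c "
from rig import r
import numpy as np
s=r.get_state();q=s['eef_rot'];print(s['tcp_pos'],s['ft_force'],s['moment'],2*np.degrees(np.arctan2(q[2],q[1])))"
```

```text
time_s: 12.6
tcp_pos: [0.5579, 0.1691, 0.2492]
eef_rot: [0.0, 0.556, 0.831, 0.001]
ft_force: [-0.5, 2.3, 2.9]
gripper_width: 0.168
[0.55790117 0.1690926  0.24922365] [-0.5260183   2.28353945  2.88449171] [0.58462235 0.06904051 0.09397576] 112.44862290388197
```

Still on the ledge edge. I continue anticlockwise with a little downward feed.

```bash
python3 -m pendant '[[0,0,-2,0,0,0.3,10],[0,0,-2,0,0,0.3,10],[0,0,-2,0,0,0.3,10],[0,0,-2,0,0,0.3,10],[0,0,-2,0,0,0.3,10],[0,0,0,0,0,0.3,10],[0,0,0,0,0,0,10],[0,0,0,0,0,0,10]]'
python3 -c "
from rig import r
import numpy as np
s=r.get_state();q=s['eef_rot'];print(s['tcp_pos'],s['ft_force'],s['moment'],2*np.degrees(np.arctan2(q[2],q[1])))"
```

```text
time_s: 13.6
tcp_pos: [0.5574, 0.1687, 0.2466]
eef_rot: [-0.0, 0.481, 0.877, -0.0]
ft_force: [-0.4, 2.7, -3.7]
gripper_width: 0.17
[0.55740151 0.16873082 0.24662246] [-0.38331682  2.72891854 -3.71378493] [ 0.48668438 -0.00415207 -0.0419327 ] 122.49398758555668
```

It has dropped in: freely lower, yaw 122.5°, as predicted. I feed down to the thread start and relieve the small side force.

```bash
python3 -m pendant '[[0,0,0,0.3,0.2,0.6,10],[0,0,0,0,0,0.8,10],[0,0,0,0,0,0.8,10],[0,0,0,0,0,0.8,10],[0,0,0,0,0,0.7,10],[0,0,0,0,0,0.7,10],[0,0,0,0,0,0,10],[0,0,0,0,0,0,10]]'
python3 -c "
from rig import r
import numpy as np
s=r.get_state();q=s['eef_rot'];print(s['tcp_pos'],s['ft_force'],s['moment'],2*np.degrees(np.arctan2(q[2],q[1])))"
```

```text
time_s: 14.6
tcp_pos: [0.5577, 0.169, 0.2427]
eef_rot: [0.0, 0.481, 0.877, -0.0]
ft_force: [-0.2, 0.6, -2.3]
gripper_width: 0.17
[0.55770751 0.16903277 0.24267658] [-0.21808298  0.63705898 -2.26071509] [-0.03437267 -0.09513098  0.01226317] 122.49744405721404
```

```bash
python3 -m pendant '[[0,0,0,0,0,0.4,10],[0,0,0,0,0,0.4,10],[0,0,0,0,0,0.4,10],[0,0,0,0,0,0.4,10],[0,0,0,0,0,0,10],[0,0,0,0,0,0,10],[0,0,0,0,0,0,10],[0,0,0,0,0,0,10]]'
python3 -c "
from rig import r
import numpy as np
s=r.get_state();q=s['eef_rot'];print(s['tcp_pos'],s['ft_force'],s['moment'],2*np.degrees(np.arctan2(q[2],q[1])))"
```

```text
time_s: 15.6
tcp_pos: [0.5579, 0.1691, 0.2422]
eef_rot: [0.0, 0.481, 0.877, -0.0]
ft_force: [-3.5, -1.3, 6.0]
gripper_width: 0.165
[0.55788797 0.16906235 0.24219444] [-3.47159863 -1.29246511  5.95071835] [-0.32192488  0.64686337  0.01977225] 122.50414492248242
```

Resting on the thread start at −21.4 mm with about 8 N. Now I screw clockwise, feeding down with the pitch (0.09 mm/deg).

```bash
python3 -m pendant '[[0,0,3,0,0,0,10],[0,0,3,0,0,0.1,10],[0,0,3,0,0,0.25,10],[0,0,3,0,0,0.25,10],[0,0,3,0,0,0.25,10],[0,0,3,0,0,0.25,10],[0,0,0,0,0,0,10],[0,0,0,0,0,0,10]]'
python3 -c "
from rig import r
import numpy as np
s=r.get_state();q=s['eef_rot'];print(s['tcp_pos'],s['ft_force'],s['moment'],2*np.degrees(np.arctan2(q[2],q[1])))"
```

```text
time_s: 16.6
tcp_pos: [0.5583, 0.1696, 0.2408]
eef_rot: [0.001, 0.612, 0.791, 0.001]
ft_force: [0.7, 3.4, 4.0]
gripper_width: 0.168
[0.55832417 0.16956815 0.24079026] [0.72865276 3.42502647 4.0364587 ] [ 0.6867113  -0.35696722  0.02700846] 104.5319884146835
```

```bash
python3 -m pendant '[[0,0,4,0.3,0,0.36,10],[0,0,4,0,0,0.36,10],[0,0,4,0,0,0.36,10],[0,0,4,0,0,0.36,10],[0,0,4,0,0,0.36,10],[0,0,4,0,0,0.36,10],[0,0,0,0,0,0,10],[0,0,0,0,0,0,10]]'
python3 -c "
from rig import r
import numpy as np
s=r.get_state();q=s['eef_rot'];print(s['tcp_pos'],s['ft_force'],s['moment'],2*np.degrees(np.arctan2(q[2],q[1])))"
```

```text
time_s: 17.6
tcp_pos: [0.558, 0.1695, 0.2384]
eef_rot: [0.0, 0.763, 0.646, 0.001]
ft_force: [0.4, 2.3, 5.6]
gripper_width: 0.168
[0.55800917 0.16949629 0.23844114] [0.37652787 2.27547944 5.56631587] [ 0.44759647 -0.16411043 -0.09426221] 80.55504460280356
```

```bash
python3 -m pendant '[[0,0,3,0,0,0.27,10],[0,0,3,0,0,0.27,10],[0,0,3,0,0,0.27,10],[0,0,3,0,0,0.27,10],[0,0,3,0,0,0.27,10],[0,0,3,0,0,0.27,10],[0,0,0,0,0,0,10],[0,0,0,0,0,0,10]]'
python3 -c "
from rig import r
import numpy as np
s=r.get_state();q=s['eef_rot'];print(s['tcp_pos'],s['ft_force'],s['moment'],2*np.degrees(np.arctan2(q[2],q[1])))"
```

```text
time_s: 18.6
tcp_pos: [0.5578, 0.1696, 0.2369]
eef_rot: [-0.0, 0.855, 0.519, 0.0]
ft_force: [-0.6, 2.3, 6.1]
gripper_width: 0.163
[0.55784205 0.1695638  0.23688677] [-0.61833085  2.27426676  6.10850469] [ 0.50132626  0.09985253 -0.04154276] 62.56274490521676
```

```bash
python3 -m pendant '[[0,0,1.5,0,0,0.14,10],[0,0,1.5,0,0,0.14,10],[0,0,1.5,0,0,0.14,10],[0,0,1.5,0,0,0.14,10],[0,0,1,0,0,0.09,10],[0,0,1,0,0,0.09,10],[0,0,0,0,0,0,10],[0,0,0,0,0,0,10]]'
python3 -c "
from rig import r
import numpy as np
s=r.get_state();q=s['eef_rot'];print(s['tcp_pos'],s['ft_force'],s['moment'],2*np.degrees(np.arctan2(q[2],q[1])))"
```

```text
time_s: 19.6
tcp_pos: [0.5573, 0.1699, 0.2367]
eef_rot: [-0.0, 0.888, 0.46, -0.0]
ft_force: [-4.9, 3.7, 10.2]
gripper_width: 0.172
[0.55733364 0.169917   0.23672966] [-4.90777258  3.73388019 10.22020956] [0.64131535 0.75336941 0.8321943 ] 54.73180401146975
```

The height has stopped falling, Fz rose to about 12 N net and the torque to 0.8 N m, so the stop is felt after 68° of turn. Easing off a little and looking.

```bash
python3 -m pendant '[[0,0,-1,0,0,-0.5,10],[0,0,-1,0,0,-0.5,10],[0,0,0,0,0,0,10],[0,0,0,0,0,0,10],[0,0,0,0,0,0,10],[0,0,0,0,0,0,10],[0,0,0,0,0,0,10],[0,0,0,0,0,0,10]]'
python3 - <<'E'
from h import *
s,a=save('scene','s4'); s,im=save('wrist','w8');q=s['eef_rot'];print(s['tcp_pos'],s['ft_force'],s['moment'],2*np.degrees(np.arctan2(q[2],q[1])))
cv2.imwrite('pics/s4z.png',cv2.resize(a['color'][150:250,320:430,::-1],None,fx=5,fy=5))
E
```

```text
time_s: 20.6
tcp_pos: [0.5573, 0.1699, 0.2368]
eef_rot: [-0.0, 0.88, 0.475, -0.0]
ft_force: [-2.0, 2.5, 5.2]
gripper_width: 0.171
[0.55725998 0.16984086 0.23673532] [-2.2860573   3.31295937  6.19410162] [0.675087   0.36375762 0.5011155 ] 56.658523926767124
```

View pics/s4z.png

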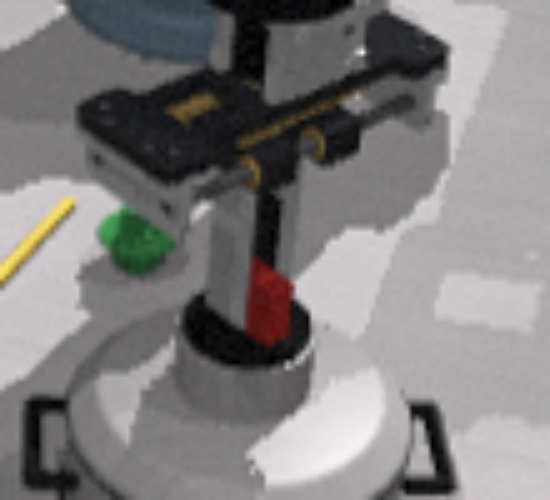

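View pics/w8.png

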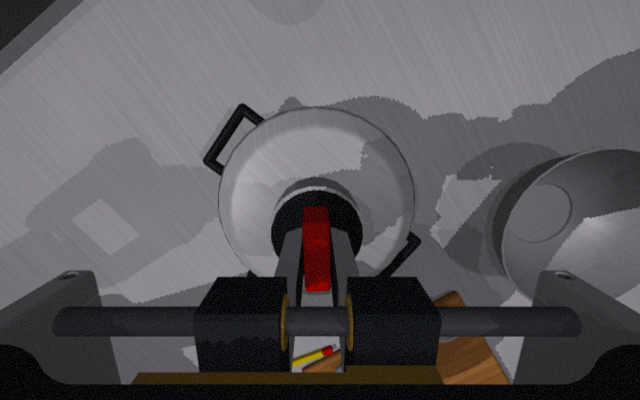

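The flange looks down on the rim in the scene view (centre at about (245,335) in the zoom). I remove the residual torque and side load, then open.

```bash
python3 -m pendant '[[0,0,-1.2,0.1,-0.2,-0.2,10],[0,0,-1.2,0.1,-0.2,-0.2,10],[0,0,0,0,0,0,10],[0,0,0,0,0,0,10],[0,0,0,0,0,0,10],[0,0,0,0,0,0,10],[0,0,0,0,0,0,10],[0,0,0,0,0,0,10]]'
python3 - <<'E'
from h import *
s=r.get_state();q=s['eef_rot'];print(s['tcp_pos'],s['ft_force'],s['moment'],2*np.degrees(np.arctan2(q[2],q[1])))
E
```

```text
time_s: 21.7
tcp_pos: [0.5571, 0.1699, 0.2368]
eef_rot: [-0.0, 0.871, 0.492, -0.0]
ft_force: [-2.2, 3.1, 5.4]
gripper_width: 0.167
[0.55708254 0.16989245 0.23675378] [-2.23179408  3.10756248  5.40770065] [0.60474533 0.43956708 0.13121853] 58.91253999140609
```

```bash
python3 -m pendant '[[0,0,0,0,0,0,20],[0,0,0,0,0,0,30],[0,0,0,0,0,0,40],[0,0,0,0,0,0,45],[0,0,0,0,0,-2,45],[0,0,0,0,0,-10,45],[0,0,0,0,0,-25,45],[0,0,0,0,0,-30,45]]'
python3 -m pendant '[[0,0,0,-20,0,-15,45],[0,0,0,-20,0,0,45],[0,0,0,-10,0,0,45],[0,0,0,-10,0,0,45],[0,0,0,0,0,0,45],[0,0,0,0,0,0,45],[0,0,0,0,0,0,45],[0,0,0,0,0,0,45]]'
python3 - <<'E'
from h import *
s,a=save('scene','s5'); s,im=save('wrist','w9');q=s['eef_rot'];print(s['tcp_pos'],s['ft_force'],s['moment'],2*np.degrees(np.arctan2(q[2],q[1])))
cv2.imwrite('pics/s5z.png',cv2.resize(a['color'][150:250,320:430,::-1],None,fx=5,fy=5))
E
```

```text
time_s: 22.7
tcp_pos: [0.5572, 0.1698, 0.3049]
eef_rot: [-0.0, 0.871, 0.492, -0.0]
ft_force: [0.7, 0.2, -0.2]
gripper_width: 0.48
time_s: 23.7
tcp_pos: [0.5265, 0.1186, 0.3188]
eef_rot: [-0.0, 0.871, 0.492, -0.0]
ft_force: [0.4, 0.9, -0.0]
gripper_width: 0.481
[0.52646675 0.11860267 0.31879795] [ 0.5597619  -0.71174843 -0.62540231] [-0.00938534 -0.03550098 -0.00101849] 58.9141524122547
```

View pics/s5z.png

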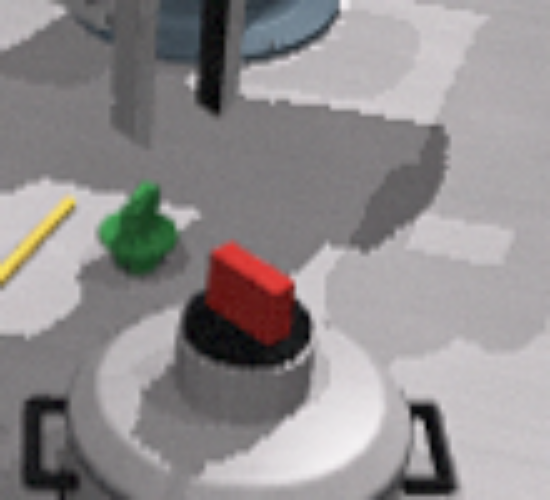

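View pics/w9.png

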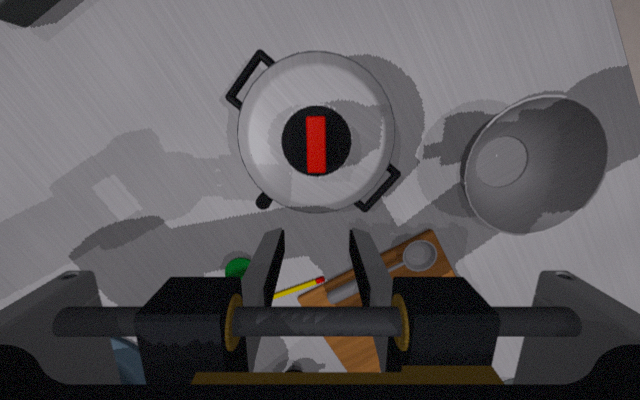

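Released. The flange appears flush on the neck, with the plug centred at about (316,141) in the wrist view. Checking height, tilt and centring by depth.

Run:
```python
from h import *
im=load('w9'); c=im['color'].astype(int)
ys,xs=np.mgrid[95:190,270:365]; uv=np.c_[xs.ravel(),ys.ravel()]; P=depthpts(im,uv); col=c[ys.ravel(),xs.ravel()]
blk=(col.max(1)<45)&(abs(P[:,2]-.135)<.01); F=P[blk]
A=np.c_[F[:,:2]-F[:,:2].mean(0),np.ones(len(F))]; k=np.linalg.lstsq(A,F[:,2],rcond=None)[0]; print('flange n,z,slopes',len(F),k[2],np.median(F[:,2]),k[:2])
rd=red(im)[ys,xs].ravel()>0; t=rd&(P[:,2]>.155); T=P[t]; A=np.c_[T[:,:2]-T[:,:2].mean(0),np.ones(len(T))]; k=np.linalg.lstsq(A,T[:,2],rcond=None)[0]; print('bar top (exp .169)',np.median(T[:,2]),T[:,:2].mean(0),k[:2])
e=np.linalg.eigh(np.cov(T[:,:2].T)); print('bar yaw',np.degrees(np.arctan2(*e[1][::-1,1]))%180)
m=(((c.max(2)<45)|(red(im)>0)).astype(np.uint8)); M=np.zeros_like(m); M[95:190,270:365]=m[95:190,270:365]
ct=max(cv2.findContours(M,0,1)[0],key=cv2.contourArea)[:,0,:]; print('flange',fitc(onplane(im,ct,.135)[:,:2]))
# urn top references: annulus r 60..80mm around, expected profile? and table
ys,xs=np.mgrid[0:300:3,0:640:3]; uv=np.c_[xs.ravel(),ys.ravel()]; P=depthpts(im,uv); rr=np.hypot(P[:,0]-.5572,P[:,1]-.17)
for a in range(30,90,5):
    q=P[(rr>a/1e3)&(rr<(a+5)/1e3)]; print(a,np.median(q[:,2]).round(4),end='; ')
q=P[(P[:,2]<.02)&(P[:,2]>-.02)]; print('table',np.median(q[:,2]))
```

```text
flange n,z,slopes 2596 0.13482866524600912 0.13482808258309495 [0.00081347 0.00034245]
bar top (exp .169) 0.1687357866192112 [0.55749069 0.17047277] [0.10063257 0.07931099]
bar yaw 60.02082039647468
flange (array([0.55752096, 0.17007658]), np.float64(0.031526663881709))
30 0.134; 35 0.328; 40 0.0963; 45 0.0952; 50 0.0938; 55 0.2508; 60 0.0926; 65 0.0912; 70 0.0901; 75 0.321; 80 0.084; 85 0.0776; table -0.00021172577789635438
```

Flange top is at 134.8 mm (135 when home), tilt about 0.001 rad, centre within 0.5 mm, and the gripper is clear. Handing in.

Run:
```python
from h import *
s=r.get_state(); print(s['time_s'],s['ft_force'])
print(r.finish_job())
```

```text
23.8 [-0.01687031 -0.3509477   0.28795702]
the job is handed in; nothing more can be done
None
```

The plug is screwed home in the urn's neck and released, and the job was handed in at 23.8 s. I got no verdict back.

**What I did:** I lifted the plug off the board by its red bar and rested its pins lightly (about 7 N) on the thread ledges. Backing it off anticlockwise let it drop after about 34°, to 21 mm below the rim. I then screwed it clockwise about 68° until I felt the stop, eased off, opened the gripper and backed away.

**Last checks:**
- **Seating:** the flange top measures 134.8 mm, against 135 mm when fully home.
- **Position:** the plug is centred within about 0.5 mm, and the flange is tilted about 0.001 rad.
- **Force:** wrist readings (end of each move only) peaked at about 12 N and 0.83 N·m, both at the stop. I did not measure the contact force between plug and urn directly.

**Disagreements:** judged from the arm's own height reading, the plug ended about 0.5 mm higher than fully home, which is within the grasp uncertainty. A tilt fitted to the bar's top came out at about 0.1. I ignored it because the fit took in the bar's side faces and the flange read level.

**Bystanders:** I did not re-measure them. The arm touched none, and those in the last pictures looked unmoved.

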